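# Load the sampler tray in reverse order

## Robot

A 6-joint arm with a two-finger parallel gripper is mounted at the origin on a cart in front of the work surface, level with it; the furniture and walls round the work are solid. World frame = base frame: x ahead of the robot, y to its left, z up, the work surface at z = 0. Lengths are in mm, angles in degrees, forces in N, time in s.
With the tool pointing down it reaches from about 300 to 850 mm from the base axis. Payload 4.2 kg.
Tool frame: the origin (TCP) lies at the very end of the fingers, on their centre line; the grasp point (between the pads) lies 19 mm behind it; z points along the fingers, y is the direction in which the jaws open and shut (so a half turn about z gives the same grasp; the last joint's range is limited). The gripper opens to 91 mm and grips with 3 to 60 N. Pads are 32 mm wide; open, the fingers measure 118 mm over their backs; the gripper's body (76 mm by 178 mm) begins 60 mm behind the grasp point.
Start: joints at [63.484, 18.312, 89.639, -0, 72.044, -1.146], TCP at [246.375, 519.56, 213.976] pointing down, gripper open.
Joint ranges: [-177.97, 177.97], [-48.28, 115.42], [12.27, 149.76], [-77.06, 257.06], [2.81, 150.46], [-146.56, 146.56]. Speed limits (degrees/s): [147.25, 147.25, 180, 180, 180, 180].

## Interface

Orientations are given as [roll, pitch, yaw] about the fixed x, y, z axes, in that order (R = Rz(yaw) Ry(pitch) Rx(roll)).
In Python, from workcell import telemetry, grab_frame, job gives the robot as it stands.
- The arm moves only by the tool drive_tool, never from a script. Its argument "moves" is a list of rows, each an object of numbers: "claw": the closure, from -1 (fully open) to 1 (shut); "dx", "dy", "dz": the shift along the tool's x, y, z in units of 20 mm (1.0 is 20 mm); "yaw": the turn about the tool's z in units of 0.15 rad (1.0 is 0.15 rad). In form: [{"claw": .., "dx": .., "dy": .., "dz": .., "yaw": ..}, ...]. A call has 1 to 5 rows; each row shifts and turns the pose as measured when the row begins, along the tool's axes as they then stand; what a row does not reach is not made up. A row lasts 1/8 s, in which the tool goes at most 62.5 mm and 10.7 degrees, less where a joint would pass 70% of its speed; a pose out of reach is approached as far as the arm can. A call with a number of a shift or a turn outside -1 to 1 is refused whole. A call with a gripper value outside its range is refused whole. The fingers move at their own pace and stop on an object; "grip_force" is the grip in N (left out, the last holds). Time passes only in rows, so rows that do not move let the fingers close. It gives the time, the measured TCP pose, the force and the opening at its end, in the units of the state.
- telemetry.state(): the state, without advancing time (a new reading comes with each control period).
- grab_frame(name): name is "scene" or "top" or "wrist"; returns a dict with "color" (400x640x3 uint8, blue, green, red), "vertical_fov" (degrees; the focal length in pixels is half the picture's height over the tangent of half this angle, whatever the lens; pixels are square), "cx", "cy" (the principal point, pixels), "dist" ([k1, k2, p1, p2, k3] as OpenCV has them; the pictures are not rectified), "pose" (4x4, takes a point from camera to world coordinates). Camera axes: x right, y down, z forward; pixel columns grow to the right and rows downward; lengths in mm; the calibration is good to about 2 mm. A picture is of the moment at which its call begins. There is no depth.
- job.job_done(): hands the job in, once; it reports no verdict.
The state is a dict: "time_s": time; "qpos": joint angles; "qvel": joint speeds; "effort": joint torques, N m; "ee_pos": TCP position; "ee_rot": TCP orientation; "force": force on the tool from outside, world axes, zero at the start; "torque": the same for the moment, N m; "gripper_width": finger opening in mm.
Only numpy, scipy, OpenCV 4.12 (cv2) and the standard library are available. Lean on these libraries where they do the work, as an engineer would, in place of code of your own. Each camera call takes 0.05 s, during which the arm holds its last target.

## Task

To check for drift, the four vials are to be run again in reverse: move them from the black tray to the aluminium tray so that their order, counted in each tray from the end with the round dot, is reversed (the first vial goes into the last cell, the second into the third, and so on). Keep every vial upright, stand each one flat in its own cell and let go, and leave the bottle and the small beaker where they are. The coloured tags on the black tray show where each vial stood.

Things in the scene. Friction and masses are not known exactly. Their poses are not given: they have to be found in the camera images.
- storage_tray: Black fixed tray holding the vials; white dot. Four cells in a row along its y, centres at y +72, +24, -24, -72 mm, x 0. The 18 mm dot, on a lug at y +109, marks the first end (cell y +72). Origin: underside, mid-row; z up. Cell inside 48 (x) by 44 (y) mm, floor 4 mm above the worktop, walls up to 16 mm. Tag ledge at x -26 to -46 mm, 12 mm high. Outside 72x218 mm.
- sampler_tray: Aluminium fixed tray, empty; black dot. Four cells in a row along its y, centres at y +72, +24, -24, -72 mm, x 0. The 18 mm dot, on a lug at y +109, marks the first end (cell y +72). Origin: underside, mid-row; z up. Cell inside 48 (x) by 44 (y) mm, floor 4 mm above the worktop, walls up to 16 mm. Bare ledge with grey strips at x -26 to -46 mm, 12 mm high. Outside 72x218 mm.
- vial_red: Loose upright glass vial, 27 mm across, red cap 27 mm across on top, 61 mm high in all, about 35 g. Origin: centre of underside; z up. Starts in a cell of the black tray, up to 4 mm off centre. Along the row only 20 mm is free beside it: grip across the row (tray's x), about 35 mm above its underside.
- tag_red: Red tag plate, 14x34x3 mm, fixed on the black tray's ledge beside the cell where the red-capped vial starts (cell centre 36 mm to the tag's +x); it stays there. Origin: centre of its underside; axes as the black tray's.
- vial_blue: Loose upright glass vial, 27 mm across, blue cap 27 mm across on top, 61 mm high in all, about 35 g. Origin: centre of underside; z up. Starts in a cell of the black tray, up to 4 mm off centre. Along the row only 20 mm is free beside it: grip across the row (tray's x), about 35 mm above its underside.
- tag_blue: Blue tag plate, 14x34x3 mm, fixed on the black tray's ledge beside the cell where the blue-capped vial starts (cell centre 36 mm to the tag's +x); it stays there. Origin: centre of its underside; axes as the black tray's.
- vial_yellow: Loose upright glass vial, 27 mm across, yellow cap 27 mm across on top, 61 mm high in all, about 35 g. Origin: centre of underside; z up. Starts in a cell of the black tray, up to 4 mm off centre. Along the row only 20 mm is free beside it: grip across the row (tray's x), about 35 mm above its underside.
- tag_yellow: Yellow tag plate, 14x34x3 mm, fixed on the black tray's ledge beside the cell where the yellow-capped vial starts (cell centre 36 mm to the tag's +x); it stays there. Origin: centre of its underside; axes as the black tray's.
- vial_green: Loose upright glass vial, 27 mm across, green cap 27 mm across on top, 61 mm high in all, about 35 g. Origin: centre of underside; z up. Starts in a cell of the black tray, up to 4 mm off centre. Along the row only 20 mm is free beside it: grip across the row (tray's x), about 35 mm above its underside.
- tag_green: Green tag plate, 14x34x3 mm, fixed on the black tray's ledge beside the cell where the green-capped vial starts (cell centre 36 mm to the tag's +x); it stays there. Origin: centre of its underside; axes as the black tray's.
- clear_bottle: Loose clear bottle with blue cap, 56 mm across, 105 mm high, standing near the trays; bystander. Origin: centre of the underside.
- small_beaker: Loose small glass beaker, 44x51 mm, 61 mm high, standing near the trays; bystander. Origin: centre of the underside.

How it is judged (in metres and radians):
At the end, for the whole second after the job is handed in: Each vial stands at rest on the floor of its own cell of the aluminium tray, upright within 0.1 rad, within 13 mm of the cell's centre along the row and 14 mm across it. Counted from the dot end, the vial of cell 1 of the black tray is in cell 4, that of 2 in 3, of 3 in 2 and of 4 in 1 (((y of tag_red in the frame of storage_tray between 0.06 and 0.084 m and y of vial_red in the frame of sampler_tray between -0.085 and -0.059 m) or (y of tag_red in the frame of storage_tray between 0.012 and 0.036 m and y of vial_red in the frame of sampler_tray between -0.037 and -0.011 m) or (y of tag_red in the frame of storage_tray between -0.036 and -0.012 m and y of vial_red in the frame of sampler_tray between 0.011 and 0.037 m) or (y of tag_red in the frame of storage_tray between -0.084 and -0.06 m and y of vial_red in the frame of sampler_tray between 0.059 and 0.085 m)) and x of vial_red in the frame of sampler_tray between -0.014 and 0.014 m and z of vial_red in the frame of sampler_tray between 0 and 0.008 m and angle between each of vial_red, vial_blue, vial_yellow, vial_green's own z axis and vertical below 0.1 rad and linear speed of each of vial_red, vial_blue, vial_yellow, vial_green below 0.02 m/s and ((y of tag_blue in the frame of storage_tray between 0.06 and 0.084 m and y of vial_blue in the frame of sampler_tray between -0.085 and -0.059 m) or (y of tag_blue in the frame of storage_tray between 0.012 and 0.036 m and y of vial_blue in the frame of sampler_tray between -0.037 and -0.011 m) or (y of tag_blue in the frame of storage_tray between -0.036 and -0.012 m and y of vial_blue in the frame of sampler_tray between 0.011 and 0.037 m) or (y of tag_blue in the frame of storage_tray between -0.084 and -0.06 m and y of vial_blue in the frame of sampler_tray between 0.059 and 0.085 m)) and x of vial_blue in the frame of sampler_tray between -0.014 and 0.014 m and z of vial_blue in the frame of sampler_tray between 0 and 0.008 m and ((y of tag_yellow in the frame of storage_tray between 0.06 and 0.084 m and y of vial_yellow in the frame of sampler_tray between -0.085 and -0.059 m) or (y of tag_yellow in the frame of storage_tray between 0.012 and 0.036 m and y of vial_yellow in the frame of sampler_tray between -0.037 and -0.011 m) or (y of tag_yellow in the frame of storage_tray between -0.036 and -0.012 m and y of vial_yellow in the frame of sampler_tray between 0.011 and 0.037 m) or (y of tag_yellow in the frame of storage_tray between -0.084 and -0.06 m and y of vial_yellow in the frame of sampler_tray between 0.059 and 0.085 m)) and x of vial_yellow in the frame of sampler_tray between -0.014 and 0.014 m and z of vial_yellow in the frame of sampler_tray between 0 and 0.008 m and ((y of tag_green in the frame of storage_tray between 0.06 and 0.084 m and y of vial_green in the frame of sampler_tray between -0.085 and -0.059 m) or (y of tag_green in the frame of storage_tray between 0.012 and 0.036 m and y of vial_green in the frame of sampler_tray between -0.037 and -0.011 m) or (y of tag_green in the frame of storage_tray between -0.036 and -0.012 m and y of vial_green in the frame of sampler_tray between 0.011 and 0.037 m) or (y of tag_green in the frame of storage_tray between -0.084 and -0.06 m and y of vial_green in the frame of sampler_tray between 0.059 and 0.085 m)) and x of vial_green in the frame of sampler_tray between -0.014 and 0.014 m and z of vial_green in the frame of sampler_tray between 0 and 0.008 m); the robot touches nothing.
It fails at once if a vial is tipped more than 0.6 rad (about 35 degrees) (angle between any of vial_red, vial_blue, vial_yellow, vial_green's own z axis and vertical above 0.6 rad).
It fails at once if the bottle or the small beaker is moved more than 25 mm (distance of any of clear_bottle, small_beaker from where it was at the start of the episode above 0.025 m).
It also fails if it takes over 99 s, if anything falls off the work surface, if the arm or the gripper's body presses on something with over 40 N, if the wrist force passes 120 N, or if a joint passes its speed limit or range.

## Working session

There is one attempt and no reset: what is moved stays moved. The work goes in short steps, Python scripts to look and compute and a tool call to move; the robot and the scene stay as the last step left them, time stands still between calls to the robot, and variables do not carry over. Pictures are saved under pics/ and viewed, and the job is handed in when it is done.

Besides the shell and the picture viewer there is one more tool, called as name(argument=value, ...) on one line, values as JSON. drive_tool: Moves the arm, as the interface text tells. Its arguments: {"type":"object","properties":{"moves":{"type":"array"},"grip_force":{"type":"number"}},"required":["moves"]}

```bash
mkdir -p pics; ls
python3 - <<'E'
from workcell import telemetry, grab_frame
import cv2
s=telemetry.state(); print(s)
for n in("top","scene","wrist"):
    f=grab_frame(n); cv2.imwrite(f"pics/{n}0.png",f["color"]); print(n,f["vertical_fov"],f["cx"],f["cy"],f["dist"]);print(f["pose"])
E
```

```text
pics
{'time_s': 0.0, 'qpos': array([ 6.34842329e+01,  1.83519381e+01,  8.97065445e+01, -5.77896838e-04,
        7.20455122e+01, -1.14585457e+00]), 'qvel': array([ 0.03188415, -0.09514137,  0.04221377,  0.00475542,  0.06182045,
        0.05431645]), 'effort': array([-1.50074419e-05, -4.12477076e+01, -2.31968808e+01,  7.27559673e-02,
        4.58570290e-02, -1.32839345e-04]), 'ee_pos': array([246.13568754, 519.08368425, 213.11638645]), 'ee_rot': array([-1.79896015e+02, -1.53032709e-03,  1.54630265e+02]), 'force': array([0.12757537, 0.32999311, 0.14466898]), 'torque': array([-0.01908869,  0.01949495, -0.00496692]), 'gripper_width': 91.26504967101587}
top 46.6274264933974 317.8770690884955 194.6520691330208 [-0.07667949  0.          0.          0.          0.        ]
[[-1.25503565e-01 -9.71716718e-01  2.00038685e-01  3.71294436e+02]
 [-9.92085605e-01  1.23712293e-01 -2.14807302e-02  1.33762731e+02]
 [-3.87405978e-03 -2.01151408e-01 -9.79552501e-01  9.26879092e+02]
 [ 0.00000000e+00  0.00000000e+00  0.00000000e+00  1.00000000e+00]]
scene 52.477413771892365 323.9855947330495 200.4493409376242 [0.01182107 0.         0.         0.         0.        ]
[[ 5.45685263e-01 -5.12302429e-01  6.63154443e-01 -2.89881155e+01]
 [-8.37962973e-01 -3.39972536e-01  4.26891944e-01 -2.52444507e+02]
 [ 6.75651794e-03 -7.88647511e-01 -6.14808469e-01  5.83750545e+02]
 [ 0.00000000e+00  0.00000000e+00  0.00000000e+00  1.00000000e+00]]
wrist 66.57282335201985 316.00826881107207 199.90711760125762 [-0.01718861  0.          0.          0.          0.        ]
[[ 4.28786095e-01  8.67086645e-01  2.53580826e-01  1.73804073e+02]
 [ 9.03404458e-01 -4.11020635e-01 -1.22157370e-01  5.54555990e+02]
 [-1.69407165e-03  2.81465430e-01 -9.59569873e-01  3.84727142e+02]
 [ 0.00000000e+00  0.00000000e+00  0.00000000e+00  1.00000000e+00]]
```

View pics/top0.png

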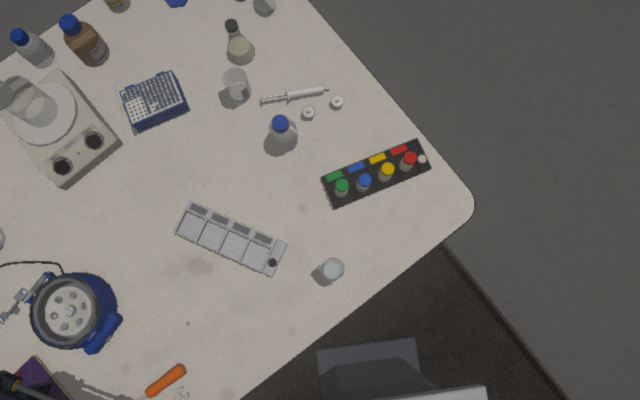

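View pics/scene0.png

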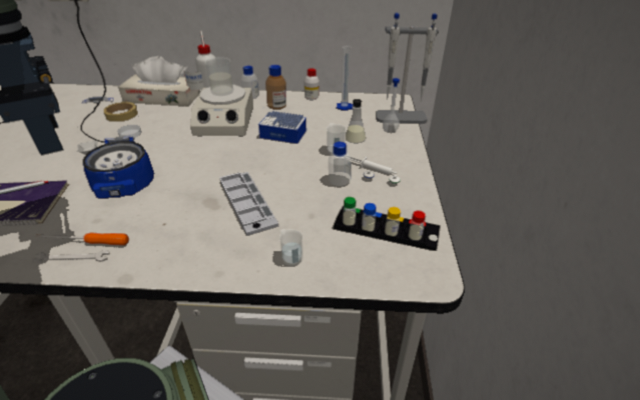

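View pics/wrist0.png

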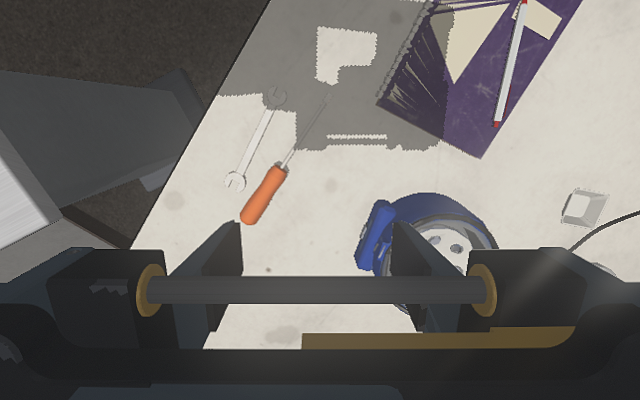

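The top view shows the black tray's white dot at about (422,159), with caps red, yellow, blue, green from the dot end. The aluminium tray's black dot is at about (272,262). Next I measure positions.

```bash
cat > h.py <<'E'
from workcell import telemetry, grab_frame
import cv2, numpy as np
def cam(f):
    h=f["color"].shape[0]; fl=h/2/np.tan(np.radians(f["vertical_fov"])/2)
    K=np.array([[fl,0,f["cx"]],[0,fl,f["cy"]],[0,0,1.]])
    return K,np.array(f["dist"]),np.array(f["pose"])
def ray(f,uv):
    K,d,P=cam(f)
    n=cv2.undistortPoints(np.array(uv,float).reshape(-1,1,2),K,d).reshape(-1,2)
    r=np.c_[n,np.ones(len(n))]@P[:3,:3].T
    return P[:3,3],r
def toz(f,uv,z):
    o,r=ray(f,uv); return o+r*((z-o[2])/r[:,2])[:,None]
def proj(f,X):
    K,d,P=cam(f); R=P[:3,:3].T; t=-R@P[:3,3]
    return cv2.projectPoints(np.array(X,float).reshape(-1,1,3),cv2.Rodrigues(R)[0],t,K,d)[0].reshape(-1,2)
HUE={'red':[(0,8),(172,180)],'yellow':[(18,32)],'green':[(45,75)],'blue':[(100,125)]}
def blobs(img,c,smin=120,vmin=50,amin=30):
    hsv=cv2.cvtColor(img,cv2.COLOR_BGR2HSV); m=0
    for a,b in HUE[c]: m=m|cv2.inRange(hsv,(a,smin,vmin),(b,255,255))
    n,l,st,ce=cv2.connectedComponentsWithStats(m)
    return [(ce[i],st[i]) for i in range(1,n) if st[i,4]>=amin],l
E
python3 - <<'E'
from h import *
f=grab_frame("top");g=grab_frame("scene")
for c in HUE:
    for nm,im,sm in(("top",f,120),("scene",g,120)):
        b,_=blobs(im["color"],c,sm)
        for ce,st in b:
            print(c,nm,ce.round(1),st,toz(im,ce,65)[0].round(1),toz(im,ce,15)[0].round(1))
cv2.imwrite("pics/z1.png",cv2.resize(f["color"][130:290,165:485],None,fx=2.5,fy=2.5,interpolation=cv2.INTER_CUBIC))
cv2.imwrite("pics/z2.png",cv2.resize(g["color"][160:270,205:455],None,fx=3,fy=3,interpolation=cv2.INTER_CUBIC))
E
```

```text
red top [404.6 153.7] [390 144  27  21 266] [606.3 -61.9  65. ] [620.  -73.2  15. ]
red scene [203.6  48.8] [198  44  12  10  97] [1083.6 1035.2   65. ] [1190.9 1159.3   15. ]
red scene [311.4  71.8] [308  68   8   8  59] [1119.4  543.6   65. ] [1230.1  620.3   15. ]
red scene [417.7 218.1] [408 211  19  16 182] [585.4 -77.2  65. ] [644.6 -60.3  15. ]
yellow top [377.  158.1] [369 153  18  12 123] [604.3  -7.4  65. ] [617.8 -15.6  15. ]
yellow top [387.4 168.4] [381 162  14  14 158] [581.5 -24.1  65. ] [593.6 -33.2  15. ]
yellow top [ 14.7 384.7] [ 12 380   8  11  36] [263.7 712.7  65. ] [257.5 746.3  15. ]
yellow scene [44.8 76.6] [40 74 11  7 41] [ 578.6 1251.5   65. ] [ 637.1 1396.5   15. ]
yellow scene [311.4  88.1] [305  87  14   3  34] [1001.3  462.6   65. ] [1100.6  531.5   15. ]
yellow scene [120.7 114.2] [105 104  30  16 198] [545.1 802.5  65. ] [600.4 904.2  15. ]
yellow scene [394.3 214. ] [386 207  18  15 180] [571.2 -33.3  65. ] [629.  -12.1  15. ]
green top [333.8 175.4] [326 171  17  10  95] [580.7  79.9  65. ] [592.8  76.8  15. ]
green top [341.5 184.2] [336 179  12  
[... 842 characters left out ...]
  70.] [270  65  11  11 109] [1061.4  659.4   65. ] [1166.5  747.3   15. ]
blue scene [247.6  69.9] [244  66   9   9  68] [1007.9  739.1   65. ] [1107.8  834.7   15. ]
blue scene [395.3  81.1] [393  78   6   8  34] [1206.   263.1   65. ] [1325.   312.7   15. ]
blue scene [344.2 106.5] [337 103  16   7  71] [942.4 304.7  65. ] [1036.   358.4   15. ]
blue scene [282.1 133.2] [260 121  46  22 568] [711. 357.  65.] [782.3 415.7  15. ]
blue scene [339.4 148.1] [334 142  12  14 148] [729.7 191.5  65. ] [802.9 234.3  15. ]
blue scene [121.5 178.8] [  85  152   68   46 1619] [348.2 523.7  65. ] [384.6 598.5  15. ]
blue scene [371.1 210.1] [363 203  19  15 161] [556.7  11.2  65. ] [613.1  36.6  15. ]
```

View pics/z1.png

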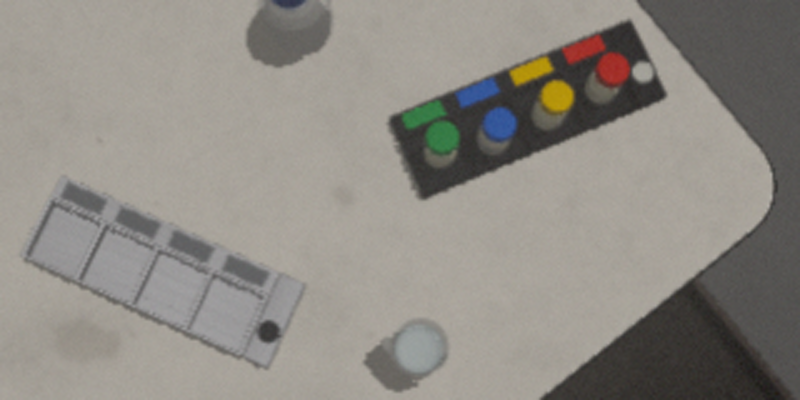

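View pics/z2.png

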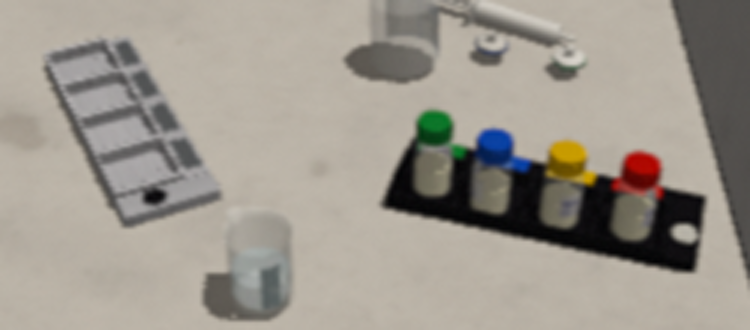

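Run:
```python
from h import *
f=grab_frame("top");g=grab_frame("scene")
gr=cv2.cvtColor(f["color"],cv2.COLOR_BGR2GRAY)
roi=np.zeros_like(gr); cv2.fillPoly(roi,[np.array([[186,196],[292,240],[276,282],[168,236]])],255)
print(np.percentile(gr[roi>0],[2,5,10,20,50,90]))
for th in (95,105,115):
    m=((gr<th)&(roi>0)).astype(np.uint8); n,l,st,ce=cv2.connectedComponentsWithStats(m)
    for i in range(1,n):
        if st[i,4]>25: print(th,ce[i].round(1),st[i],toz(f,ce[i],12)[0].round(1))
# outline by bright/diff? white dot
m=((cv2.cvtColor(f["color"],cv2.COLOR_BGR2HSV)[...,2]>130)); m[:,:412]=0;m[:, 430:]=0;m[:150]=0;m[168:]=0
n,l,st,ce=cv2.connectedComponentsWithStats(m.astype(np.uint8))
for i in range(1,n): print("dot",ce[i],st[i],toz(f,ce[i],12)[0])
cv2.imwrite("pics/z3.png",cv2.resize(f["color"][195:285,165:300],None,fx=5.9,fy=5.9,interpolation=cv2.INTER_CUBIC))
for p,z in (((279.5,122),105),((333,264),61)): print(toz(f,p,z))
```

```text
[ 95.  98. 106. 126. 150. 162.]
95 [272.  262.4] [268 258   9   9  57] [435.1 219.8  12. ]
105 [198.1 209. ] [190 204  17  11  89] [559.3 356.4  12. ]
105 [182.8 217.8] [178 211  12  17  26] [545.3 388.6  12. ]
105 [219.4 218.6] [212 214  16  11  88] [534.4 315.2  12. ]
105 [241.  228.2] [234 223  16  12  89] [509.7 273.9  12. ]
105 [262.8 238. ] [255 233  17  11  86] [484.9 232.8  12. ]
105 [272.  262.2] [268 258   9   9  64] [435.4 219.9  12. ]
115 [198. 209.] [190 204  17  11 102] [559.4 356.7  12. ]
115 [183.  218.8] [176 210  17  22  41] [543.2 388.5  12. ]
115 [219.7 218.7] [212 213  17  12 109] [534.2 314.7  12. ]
115 [204.1 228.4] [197 220  19  22  49] [518.6 347.5  12. ]
115 [240.9 228.3] [233 223  17  12 111] [509.8 274.1  12. ]
115 [262.7 238. ] [254 233  18  11 106] [485. 233.  12.]
115 [271.8 262.1] [267 258  11   9  70] [435.6 220.2  12. ]
dot [427.38636364 154.15909091] [424 150   6  13  44] [ 614.05068268 -120.49000846   12.        ]
dot [413.45  157.025] [412 152   5  11  40] [611.57616014 -90.81569184  12.        ]
dot [421.6875 158.125 ] [418 155   8   8  48] [ 607.15401719 -107.30258537   12.        ]
[[686.05210165 169.61815498 105.        ]]
[[414.57850344 103.45242388  61.        ]]
```

View pics/z3.png

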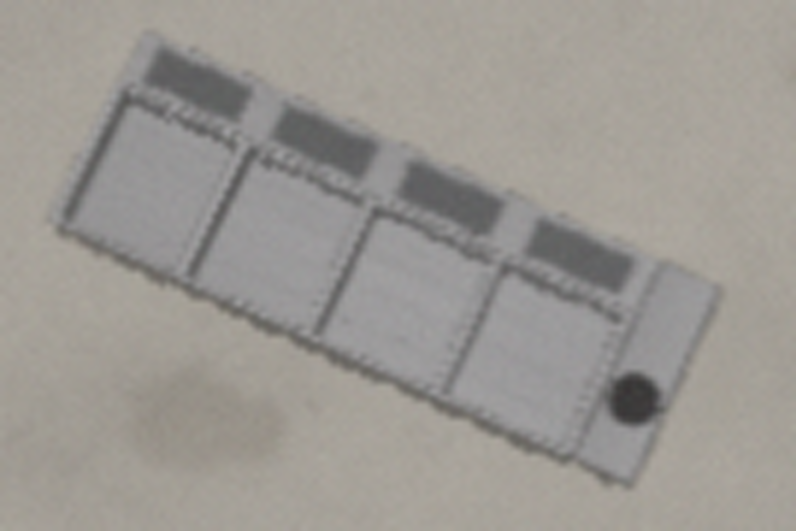

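```bash
cat >> h.py <<'E'
ST=105.1; SA=59.0
T={'red':(600,-69,ST),'yellow':(582,-24.5,ST),'blue':(567,22,ST),'green':(562.5,67.5,ST),
 'c1':(454.2,251.6,SA),'c2':(478.9,292.7,SA),'c3':(503.7,333.9,SA),'c4':(528.4,375.0,SA)}
def need(name,z):
    s=telemetry.state(); x,y,yw=T[name]; p=s["ee_pos"]; r=s["ee_rot"]
    a=np.radians(r[2]); tx=np.array([np.cos(a),np.sin(a)]); ty=np.array([np.sin(a),-np.cos(a)])
    d=np.array([x,y])-p[:2]
    at=np.radians(yw); tx2=np.array([np.cos(at),np.sin(at)]); ty2=np.array([np.sin(at),-np.cos(at)])
    print("now axes dx %.2f dy %.2f | target axes dx %.2f dy %.2f | dz %.2f yaw %.2f"%(d@tx/20,d@ty/20,d@tx2/20,d@ty2/20,(p[2]-z)/20,-(np.radians((yw-r[2]+180)%360-180))/.15))
    print(s["time_s"],p.round(1),r.round(1),s["gripper_width"],s["force"].round(1))
E
python3 - <<'E'
from h import *
need("green",100)
f=grab_frame("top")
print(toz(f,[(409.8,157.2),(387.6,168.6),(364.7,179.2),(341.6,184.2)],65).round(1))
# circle-ish red separated: erode/distance transform
_,l=blobs(f["color"],'red'); m=(l[140:170,385:425]>0).astype(np.uint8)
for r in m: print(''.join('.#'[v] for v in r))
E
```

```text
now axes dx -23.97 dy -13.65 | target axes dx -25.94 dy 9.38 | dz 5.69 yaw 5.76
0.35 [246.3 519.5 213.7] [-180.    -0.   154.6] 91.22516036069634 [-0.7  0.8 -0.3]
[[598.2 -70.7  65. ]
 [581.1 -24.4  65. ]
 [565.9  22.4  65. ]
 [561.8  67.5  65. ]]
........................................
........................................
........................................
........................................
..................###...................
...............######...................
.............########...................
..........############..................
........##############..................
.....#################..................
.....#################..................
.....##############...######............
......###########....#########..........
......########......###########.........
.......#####.......############.........
.......##..........#############........
..................##############........
..................##############........
..................##############........
...................#############........
...................#############........
....................###########.........
.....................##########.........
......................#######...........
.......................#................
........................................
........................................
........................................
........................................
........................................
```

drive_tool(moves=[{"claw":-1,"dx":-1,"dy":0,"dz":0,"yaw":1},{"claw":-1,"dx":-1,"dy":0,"dz":0,"yaw":1},{"claw":-1,"dx":-1,"dy":0,"dz":0,"yaw":1},{"claw":-1,"dx":-1,"dy":0,"dz":0,"yaw":1},{"claw":-1,"dx":-1,"dy":0,"dz":0,"yaw":1}], grip_force=20)

```text
time_s: 1.02
ee_pos: [319.0, 452.1, 213.5]
ee_rot: [-180.0, -0.0, 110.4]
force: [-0.0, -1.0, 0.9]
gripper_width: 91.0
```

drive_tool(moves=[{"claw":-1,"dx":-1,"dy":0.3,"dz":0,"yaw":0.6},{"claw":-1,"dx":-1,"dy":0.3,"dz":0,"yaw":0},{"claw":-1,"dx":-1,"dy":0.3,"dz":0,"yaw":0},{"claw":-1,"dx":-1,"dy":0.3,"dz":0.2,"yaw":0},{"claw":-1,"dx":-1,"dy":0.3,"dz":0.2,"yaw":0}])

```text
time_s: 1.65
ee_pos: [377.9, 360.7, 205.8]
ee_rot: [180.0, -0.0, 105.4]
force: [-0.6, -0.2, -0.2]
gripper_width: 91.1
```

drive_tool(moves=[{"claw":-1,"dx":-1,"dy":0.3,"dz":0.2,"yaw":0},{"claw":-1,"dx":-1,"dy":0.3,"dz":0.2,"yaw":0},{"claw":-1,"dx":-1,"dy":0.3,"dz":0.2,"yaw":0},{"claw":-1,"dx":-1,"dy":0.3,"dz":0.2,"yaw":0},{"claw":-1,"dx":-1,"dy":0.3,"dz":0.2,"yaw":0}])

```text
time_s: 2.28
ee_pos: [435.8, 267.6, 185.6]
ee_rot: [179.9, -0.0, 105.9]
force: [-0.3, 0.7, 0.4]
gripper_width: 91.2
```

drive_tool(moves=[{"claw":-1,"dx":-1,"dy":0.3,"dz":0.2,"yaw":0},{"claw":-1,"dx":-1,"dy":0.3,"dz":0.2,"yaw":0},{"claw":-1,"dx":-1,"dy":0.3,"dz":0.2,"yaw":0},{"claw":-1,"dx":-1,"dy":0.3,"dz":0.2,"yaw":0},{"claw":-1,"dx":-1,"dy":0.3,"dz":0.2,"yaw":0}])

```text
time_s: 2.9
ee_pos: [494.1, 174.9, 165.3]
ee_rot: [179.9, -0.1, 106.4]
force: [-0.1, 0.3, -0.0]
gripper_width: 91.2
```

```bash
sed -i "s/(600,-69,ST)/(599,-70.5,ST)/" h.py; python3 -c "
from h import *
need('green',100)"
```

```text
now axes dx -6.12 dy 1.76 | target axes dx -6.08 dy 1.90 | dz 3.26 yaw 0.16
2.9 [494.1 174.9 165.3] [ 1.799e+02 -1.000e-01  1.064e+02] 91.15690720372498 [-0.1  0.3 -0. ]
```

drive_tool(moves=[{"claw":-1,"dx":-1,"dy":0.3,"dz":0.4,"yaw":0.1},{"claw":-1,"dx":-1,"dy":0.3,"dz":0.5,"yaw":0.1},{"claw":-1,"dx":-1,"dy":0.3,"dz":0.5,"yaw":0},{"claw":-1,"dx":-1,"dy":0.3,"dz":0.5,"yaw":0},{"claw":-1,"dx":-1,"dy":0.3,"dz":0.5,"yaw":0}])

```text
time_s: 3.52
ee_pos: [551.7, 81.8, 116.8]
ee_rot: [179.8, -0.1, 105.2]
force: [1.0, -0.4, 0.2]
gripper_width: 91.3
```

drive_tool(moves=[{"claw":-1,"dx":-1,"dy":0.3,"dz":0.4,"yaw":0.1},{"claw":-1,"dx":0,"dy":0,"dz":0,"yaw":0}])

```text
time_s: 3.78
ee_pos: [563.2, 61.8, 107.8]
ee_rot: [179.8, -0.1, 104.2]
force: [0.3, -0.2, -0.3]
gripper_width: 91.3
```

```bash
python3 -c "
from h import *
need('green',22)
f=grab_frame('wrist');cv2.imwrite('pics/w1.png',f['color'])
for c in HUE:
  for ce,st in blobs(f['color'],c,amin=200)[0]: print(c,ce.round(1),st,toz(f,ce,65)[0].round(1),toz(f,ce,15)[0].round(1))
"
```

```text
now axes dx 0.28 dy 0.03 | target axes dx 0.28 dy 0.04 | dz 4.29 yaw -0.10
3.775 [563.2  61.8 107.8] [ 1.798e+02 -1.000e-01  1.042e+02] 91.30394550469074 [ 0.3 -0.2 -0.3]
red [351.5 323.5] [345 315  14  18 252] [614.  -17.7  65. ] [630.5 -54.5  15. ]
yellow [314.4 317.9] [299 304  32  30 810] [582.6 -19.9  65. ] [591.9 -57.2  15. ]
yellow [519.9 337.6] [ 471  327   95   21 1279] [758.5   2.9  65. ] [808.8 -29.1  15. ]
green [352.9 196.7] [347 178  14  35 423] [584.4  88.3  65. ] [594.1  76.2  15. ]
green [318.3 220. ] [303 212  32  18 438] [564.3  64.5  65. ] [569.3  46.9  15. ]
blue [579.4 123.1] [ 555   96   50   55 2013] [722.2 177.8  65. ] [764.  186.7  15. ]
blue [352.9 243.9] [346 228  15  33 491] [594.9  52.2  65. ] [607.   31.7  15. ]
blue [310.3 264.8] [294 248  33  28 641] [567.5  26.9  65. ] [5.732e+02 5.000e-01 1.500e+01]
```

View pics/w1.png

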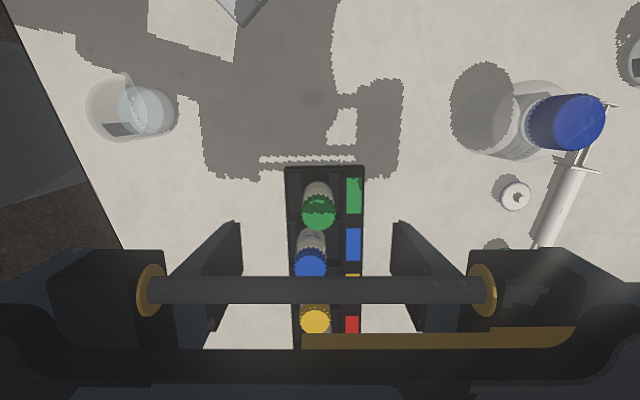

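The wrist view puts the green cap at (318,211) and its tag at (353,197). Both agree with the top view to about 2 mm, so I descend on green.

drive_tool(moves=[{"claw":-1,"dx":0.28,"dy":0.05,"dz":0.3,"yaw":-0.1},{"claw":-1,"dx":0,"dy":0,"dz":1,"yaw":0},{"claw":-1,"dx":0,"dy":0,"dz":1,"yaw":0},{"claw":-1,"dx":0,"dy":0,"dz":1,"yaw":0},{"claw":-1,"dx":0,"dy":0,"dz":0.8,"yaw":0}])

```text
time_s: 4.45
ee_pos: [563.0, 73.6, 26.2]
ee_rot: [179.5, -0.1, 105.6]
force: [0.2, 0.6, 0.0]
gripper_width: 90.9
```

drive_tool(moves=[{"claw":-1,"dx":0,"dy":0,"dz":0,"yaw":0}])

```text
time_s: 4.58
ee_pos: [561.9, 74.2, 25.1]
ee_rot: [179.6, -0.2, 105.7]
force: [0.3, 0.5, 0.2]
gripper_width: 91.2
```

```bash
python3 -c "
from h import *
need('green',22)"
```

```text
now axes dx -0.33 dy -0.06 | target axes dx -0.33 dy -0.06 | dz 0.16 yaw 0.07
4.575 [561.9  74.2  25.1] [179.6  -0.2 105.7] 91.24841598966955 [0.3 0.5 0.2]
```

drive_tool(moves=[{"claw":-1,"dx":-0.35,"dy":0,"dz":0.15,"yaw":0.05},{"claw":1,"dx":0,"dy":0,"dz":0,"yaw":0},{"claw":1,"dx":0,"dy":0,"dz":0,"yaw":0},{"claw":1,"dx":0,"dy":0,"dz":0,"yaw":0},{"claw":1,"dx":0,"dy":0,"dz":0,"yaw":0}])

```text
time_s: 5.2
ee_pos: [565.7, 67.3, 24.3]
ee_rot: [179.3, -0.1, 105.2]
force: [-0.4, 0.6, 0.0]
gripper_width: 54.1
```

drive_tool(moves=[{"claw":1,"dx":0,"dy":0,"dz":0.05,"yaw":0},{"claw":1,"dx":0,"dy":0,"dz":0,"yaw":0},{"claw":1,"dx":0,"dy":0,"dz":0,"yaw":0},{"claw":1,"dx":0,"dy":0,"dz":0,"yaw":0},{"claw":1,"dx":0,"dy":0,"dz":0,"yaw":0}])

```text
time_s: 5.82
ee_pos: [565.6, 67.3, 23.3]
ee_rot: [179.4, -0.1, 105.2]
force: [-0.2, -0.9, 0.8]
gripper_width: 26.0
```

```bash
python3 -c "
from h import *
need('green',22)
f=grab_frame('wrist');cv2.imwrite('pics/w2.png',f['color'])"
```

```text
now axes dx 0.05 dy -0.15 | target axes dx 0.05 dy -0.15 | dz 0.06 yaw 0.02
5.825 [565.6  67.3  23.3] [ 1.794e+02 -1.000e-01  1.052e+02] 26.00929929934466 [-0.2 -0.9  0.8]
```

View pics/w2.png

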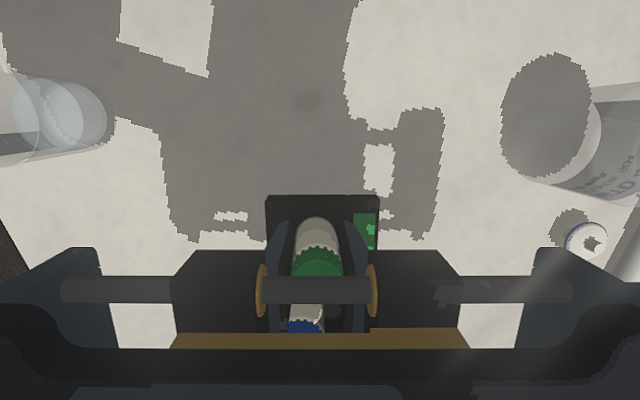

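drive_tool(moves=[{"claw":1,"dx":0,"dy":0,"dz":-0.6,"yaw":0},{"claw":1,"dx":0,"dy":0,"dz":-1,"yaw":0},{"claw":1,"dx":0,"dy":0,"dz":-1,"yaw":0},{"claw":1,"dx":0,"dy":0,"dz":-1,"yaw":0},{"claw":1,"dx":0,"dy":0,"dz":-0.4,"yaw":0}])

```text
time_s: 6.5
ee_pos: [564.8, 67.0, 107.8]
ee_rot: [179.3, -0.1, 105.2]
force: [0.1, -0.6, -0.2]
gripper_width: 26.0
```

drive_tool(moves=[{"claw":1,"dx":0.96,"dy":-0.28,"dz":0,"yaw":1},{"claw":1,"dx":0.91,"dy":-0.42,"dz":0,"yaw":1},{"claw":1,"dx":0.84,"dy":-0.55,"dz":0,"yaw":1},{"claw":1,"dx":0.74,"dy":-0.67,"dz":0,"yaw":1},{"claw":1,"dx":0.64,"dy":-0.77,"dz":0,"yaw":1}])

```text
time_s: 7.12
ee_pos: [512.4, 154.2, 108.7]
ee_rot: [179.6, -0.6, 60.7]
force: [0.4, 0.3, -1.3]
gripper_width: 26.0
```

```bash
python3 -c "
from h import *
need('c1',100)
f=grab_frame('scene');cv2.imwrite('pics/s2.png',f['color'])"
```

```text
now axes dx 2.82 dy -4.92 | target axes dx 2.68 dy -5.00 | dz 0.43 yaw 0.20
7.125 [512.4 154.2 108.7] [179.6  -0.6  60.7] 25.99507376993503 [ 0.4  0.3 -1.3]
```

View pics/s2.png

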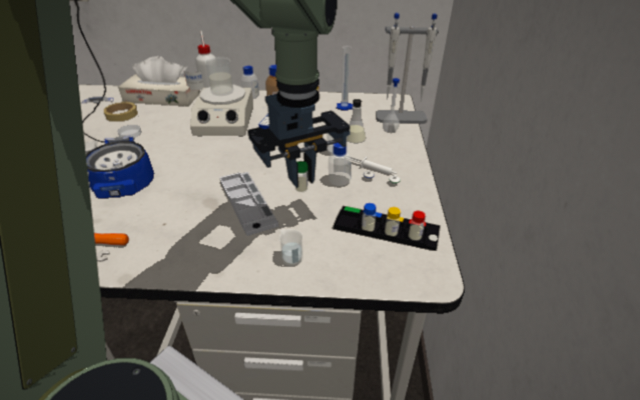

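The scene view shows the green vial held upright at (302,177), with the other three still standing in the black tray.

drive_tool(moves=[{"claw":1,"dx":0.48,"dy":-0.9,"dz":0,"yaw":0.1},{"claw":1,"dx":0.48,"dy":-0.9,"dz":0,"yaw":0},{"claw":1,"dx":0.48,"dy":-0.9,"dz":0,"yaw":0},{"claw":1,"dx":0.48,"dy":-0.9,"dz":0,"yaw":0},{"claw":1,"dx":0.48,"dy":-0.9,"dz":0,"yaw":0}])

```text
time_s: 7.8
ee_pos: [456.2, 242.8, 108.4]
ee_rot: [179.7, -0.5, 60.3]
force: [0.2, 0.9, -0.2]
gripper_width: 26.2
```

drive_tool(moves=[{"claw":1,"dx":0.2,"dy":-0.4,"dz":0.6,"yaw":0},{"claw":1,"dx":0,"dy":0,"dz":0.6,"yaw":0}])

```text
time_s: 8.05
ee_pos: [451.6, 250.9, 83.6]
ee_rot: [179.6, -0.6, 60.5]
force: [0.5, -0.7, -0.1]
gripper_width: 26.2
```

```bash
python3 -c "
from h import *
need('c1',23)"
```

```text
now axes dx 0.09 dy 0.10 | target axes dx 0.10 dy 0.09 | dz 3.03 yaw 0.18
8.05 [451.6 250.9  83.6] [179.6  -0.6  60.5] 26.153002688907545 [ 0.5 -0.7 -0.1]
```

drive_tool(moves=[{"claw":1,"dx":0.1,"dy":0.1,"dz":0.7,"yaw":0.15},{"claw":1,"dx":0,"dy":0,"dz":0.7,"yaw":0},{"claw":1,"dx":0,"dy":0,"dz":0.7,"yaw":0},{"claw":1,"dx":0,"dy":0,"dz":0.3,"yaw":0}])

```text
time_s: 8.55
ee_pos: [455.0, 249.7, 30.3]
ee_rot: [179.7, -0.4, 59.1]
force: [0.1, -1.1, 0.4]
gripper_width: 26.4
```

```bash
python3 -c "
from h import *
need('c1',23)"
```

```text
now axes dx 0.06 dy -0.08 | target axes dx 0.06 dy -0.08 | dz 0.36 yaw 0.01
8.55 [455.  249.7  30.3] [179.7  -0.4  59.1] 26.35264025285232 [ 0.1 -1.1  0.4]
```

drive_tool(moves=[{"claw":1,"dx":0.06,"dy":-0.08,"dz":0.25,"yaw":0},{"claw":1,"dx":0,"dy":0,"dz":0.05,"yaw":0},{"claw":1,"dx":0,"dy":0,"dz":0.05,"yaw":0}])

```text
time_s: 8.93
ee_pos: [454.5, 251.9, 23.2]
ee_rot: [179.7, -0.4, 59.1]
force: [-0.7, -1.4, 8.9]
gripper_width: 26.3
```

drive_tool(moves=[{"claw":-1,"dx":0,"dy":0,"dz":0,"yaw":0},{"claw":-1,"dx":0,"dy":0,"dz":0,"yaw":0},{"claw":-1,"dx":0,"dy":0,"dz":0,"yaw":0},{"claw":-1,"dx":0,"dy":0,"dz":0,"yaw":0}])

```text
time_s: 9.43
ee_pos: [455.3, 252.3, 24.2]
ee_rot: [179.6, -0.5, 59.1]
force: [-0.3, 0.1, -0.5]
gripper_width: 63.1
```

```bash
python3 -c "
from h import *
need('blue',100)
f=grab_frame('scene');cv2.imwrite('pics/s3.png',cv2.resize(f['color'][120:280,200:460],None,fx=3,fy=3))"
```

```text
now axes dx -7.02 dy 10.71 | target axes dx -12.57 dy 2.39 | dz -3.79 yaw -5.35
9.425 [455.3 252.3  24.2] [179.6  -0.5  59.1] 63.138385343213876 [-0.3  0.1 -0.5]
```

View pics/s3.png

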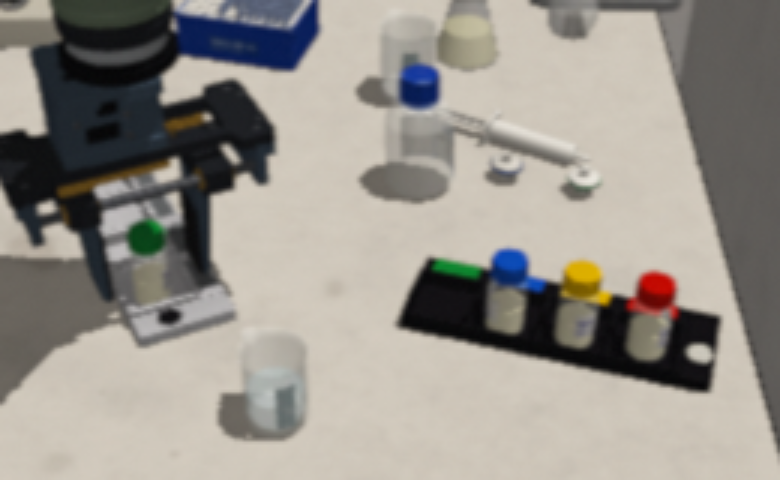

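The green vial stands in cell 1, next to the black dot. Next is blue.

drive_tool(moves=[{"claw":-1,"dx":0,"dy":0,"dz":-0.8,"yaw":0},{"claw":-1,"dx":0,"dy":0,"dz":-1,"yaw":0},{"claw":-1,"dx":0,"dy":0,"dz":-1,"yaw":0},{"claw":-1,"dx":0,"dy":0,"dz":-1,"yaw":0},{"claw":-1,"dx":-0.27,"dy":0.42,"dz":-0.3,"yaw":0}])

```text
time_s: 10.1
ee_pos: [458.1, 242.5, 107.4]
ee_rot: [179.7, -0.4, 59.2]
force: [-0.2, -0.6, 0.4]
gripper_width: 91.3
```

drive_tool(moves=[{"claw":-1,"dx":-0.55,"dy":0.84,"dz":0,"yaw":-1},{"claw":-1,"dx":-0.67,"dy":0.74,"dz":0,"yaw":-1},{"claw":-1,"dx":-0.77,"dy":0.63,"dz":0,"yaw":-1},{"claw":-1,"dx":-0.86,"dy":0.51,"dz":0,"yaw":-1},{"claw":-1,"dx":-0.92,"dy":0.38,"dz":0,"yaw":-1}])

```text
time_s: 10.72
ee_pos: [502.7, 147.7, 105.1]
ee_rot: [179.7, 0.0, 103.6]
force: [0.0, -0.7, 0.1]
gripper_width: 91.1
```

```bash
python3 -c "
from h import *
need('blue',100)"
```

```text
now axes dx -6.86 dy 1.65 | target axes dx -6.90 dy 1.47 | dz 0.25 yaw -0.17
10.725 [502.7 147.7 105.1] [179.7   0.  103.6] 91.08619784058911 [ 0.  -0.7  0.1]
```

drive_tool(moves=[{"claw":-1,"dx":-1,"dy":0.22,"dz":0,"yaw":-0.15},{"claw":-1,"dx":-1,"dy":0.22,"dz":0,"yaw":0},{"claw":-1,"dx":-1,"dy":0.22,"dz":0,"yaw":0},{"claw":-1,"dx":-1,"dy":0.22,"dz":0,"yaw":0},{"claw":-1,"dx":-1,"dy":0.22,"dz":0,"yaw":0}])

```text
time_s: 11.35
ee_pos: [548.9, 49.5, 101.2]
ee_rot: [-179.9, 0.0, 104.9]
force: [0.4, -0.4, 0.2]
gripper_width: 91.3
```

drive_tool(moves=[{"claw":-1,"dx":-0.9,"dy":0.2,"dz":0,"yaw":0},{"claw":-1,"dx":-0.6,"dy":0.1,"dz":0,"yaw":0},{"claw":-1,"dx":0,"dy":0,"dz":0.3,"yaw":0}])

```text
time_s: 11.72
ee_pos: [563.8, 18.8, 94.6]
ee_rot: [-179.9, 0.0, 104.8]
force: [0.3, -0.7, -0.5]
gripper_width: 90.9
```

```bash
python3 -c "
from h import *
need('blue',23)"
```

```text
now axes dx 0.12 dy 0.20 | target axes dx 0.11 dy 0.20 | dz 3.58 yaw -0.04
11.725 [563.8  18.8  94.6] [-179.9    0.   104.8] 90.90532757972677 [ 0.3 -0.7 -0.5]
```

drive_tool(moves=[{"claw":-1,"dx":0.1,"dy":0.2,"dz":0.8,"yaw":0},{"claw":-1,"dx":0,"dy":0,"dz":1,"yaw":0},{"claw":-1,"dx":0,"dy":0,"dz":1,"yaw":0},{"claw":-1,"dx":0,"dy":0,"dz":0.5,"yaw":0},{"claw":-1,"dx":0,"dy":0,"dz":0,"yaw":0}])

```text
time_s: 12.35
ee_pos: [564.8, 25.0, 22.5]
ee_rot: [-179.6, -0.1, 105.0]
force: [-1.0, -0.0, 0.5]
gripper_width: 91.3
```

```bash
python3 -c "
from h import *
need('blue',23)"
```

```text
now axes dx -0.17 dy 0.07 | target axes dx -0.17 dy 0.07 | dz -0.02 yaw -0.02
12.35 [564.8  25.   22.5] [-1.796e+02 -1.000e-01  1.050e+02] 91.29164624827668 [-1.  -0.   0.5]
```

drive_tool(moves=[{"claw":1,"dx":-0.17,"dy":0.1,"dz":-0.03,"yaw":0},{"claw":1,"dx":0,"dy":0,"dz":0,"yaw":0},{"claw":1,"dx":0,"dy":0,"dz":0,"yaw":0},{"claw":1,"dx":0,"dy":0,"dz":0,"yaw":0},{"claw":1,"dx":0,"dy":0,"dz":0,"yaw":0}])

```text
time_s: 12.98
ee_pos: [569.4, 22.2, 25.2]
ee_rot: [-179.9, -0.0, 105.0]
force: [0.1, -1.2, 0.2]
gripper_width: 43.9
```

drive_tool(moves=[{"claw":1,"dx":0,"dy":0,"dz":0,"yaw":0},{"claw":1,"dx":0,"dy":0,"dz":0,"yaw":0},{"claw":1,"dx":0,"dy":0,"dz":0,"yaw":0},{"claw":1,"dx":0,"dy":0,"dz":0,"yaw":0}])

```text
time_s: 13.48
ee_pos: [569.4, 22.3, 25.4]
ee_rot: [-179.9, -0.0, 105.0]
force: [-0.5, -0.2, -0.4]
gripper_width: 25.9
```

drive_tool(moves=[{"claw":1,"dx":0,"dy":0,"dz":-0.6,"yaw":0},{"claw":1,"dx":0,"dy":0,"dz":-1,"yaw":0},{"claw":1,"dx":0,"dy":0,"dz":-1,"yaw":0},{"claw":1,"dx":0,"dy":0,"dz":-1,"yaw":0},{"claw":1,"dx":0.4,"dy":0,"dz":-0.5,"yaw":0}])

```text
time_s: 14.1
ee_pos: [567.3, 30.0, 111.7]
ee_rot: [-179.9, -0.0, 104.9]
force: [0.6, -0.1, -0.5]
gripper_width: 26.6
```

drive_tool(moves=[{"claw":1,"dx":1,"dy":-0.06,"dz":0,"yaw":1},{"claw":1,"dx":0.98,"dy":-0.21,"dz":0,"yaw":1},{"claw":1,"dx":0.94,"dy":-0.35,"dz":0,"yaw":1},{"claw":1,"dx":0.87,"dy":-0.49,"dz":0,"yaw":1},{"claw":1,"dx":0.79,"dy":-0.61,"dz":0,"yaw":1}])

```text
time_s: 14.72
ee_pos: [535.0, 129.4, 113.8]
ee_rot: [-179.9, -0.0, 60.5]
force: [0.6, -0.6, 0.2]
gripper_width: 26.4
```

```bash
python3 -c "
from h import *
need('c2',107)"
```

```text
now axes dx 5.72 dy -6.47 | target axes dx 5.55 dy -6.61 | dz 0.34 yaw 0.17
14.725 [535.  129.4 113.8] [-179.9   -0.    60.5] 26.3959230440046 [ 0.6 -0.6  0.2]
```

drive_tool(moves=[{"claw":1,"dx":0.72,"dy":-0.85,"dz":0,"yaw":0.15},{"claw":1,"dx":0.72,"dy":-0.85,"dz":0,"yaw":0},{"claw":1,"dx":0.72,"dy":-0.85,"dz":0,"yaw":0},{"claw":1,"dx":0.72,"dy":-0.85,"dz":0,"yaw":0},{"claw":1,"dx":0.72,"dy":-0.85,"dz":0,"yaw":0}])

```text
time_s: 15.35
ee_pos: [494.6, 239.9, 114.3]
ee_rot: [-179.8, 0.1, 59.1]
force: [0.6, 0.7, -1.3]
gripper_width: 26.2
```

drive_tool(moves=[{"claw":1,"dx":0.72,"dy":-0.85,"dz":0,"yaw":0},{"claw":1,"dx":0.72,"dy":-0.85,"dz":0,"yaw":0},{"claw":1,"dx":0.3,"dy":-0.4,"dz":0,"yaw":0},{"claw":1,"dx":0,"dy":0,"dz":0,"yaw":0}])

```text
time_s: 15.85
ee_pos: [473.4, 294.7, 114.5]
ee_rot: [-179.7, 0.1, 59.3]
force: [0.3, -0.8, -1.0]
gripper_width: 26.3
```

```bash
python3 -c "
from h import *
need('c2',25.5)"
```

```text
now axes dx 0.05 dy 0.29 | target axes dx 0.05 dy 0.29 | dz 4.45 yaw 0.03
15.85 [473.4 294.7 114.5] [-1.797e+02  1.000e-01  5.930e+01] 26.25143899949852 [ 0.3 -0.8 -1. ]
```

drive_tool(moves=[{"claw":1,"dx":0.05,"dy":0.28,"dz":0.6,"yaw":0},{"claw":1,"dx":0,"dy":0,"dz":0.9,"yaw":0},{"claw":1,"dx":0,"dy":0,"dz":0.9,"yaw":0},{"claw":1,"dx":0,"dy":0,"dz":0.9,"yaw":0},{"claw":1,"dx":0,"dy":0,"dz":0.4,"yaw":0}])

```text
time_s: 16.48
ee_pos: [480.6, 288.3, 36.1]
ee_rot: [-179.8, 0.2, 59.1]
force: [-0.0, 0.8, -0.1]
gripper_width: 26.4
```

```bash
python3 -c "
from h import *
need('c2',25.5)"
```

```text
now axes dx 0.15 dy -0.19 | target axes dx 0.15 dy -0.19 | dz 0.53 yaw 0.01
16.475 [480.6 288.3  36.1] [-179.8    0.2   59.1] 26.448839265211355 [-0.   0.8 -0.1]
```

drive_tool(moves=[{"claw":1,"dx":0.12,"dy":-0.15,"dz":0.25,"yaw":0},{"claw":1,"dx":0,"dy":0,"dz":0.2,"yaw":0},{"claw":1,"dx":0,"dy":0,"dz":0.08,"yaw":0},{"claw":1,"dx":0,"dy":0,"dz":0.04,"yaw":0}])

```text
time_s: 16.98
ee_pos: [479.7, 291.4, 25.2]
ee_rot: [-179.8, 0.2, 59.0]
force: [-2.1, -0.8, 5.7]
gripper_width: 26.3
```

Contact with the floor, so I release.

drive_tool(moves=[{"claw":-1,"dx":0,"dy":0,"dz":0,"yaw":0},{"claw":-1,"dx":0,"dy":0,"dz":0,"yaw":0},{"claw":-1,"dx":0,"dy":0,"dz":0,"yaw":0},{"claw":-1,"dx":0,"dy":0,"dz":0,"yaw":0}])

```text
time_s: 17.48
ee_pos: [480.5, 292.0, 25.8]
ee_rot: [-179.9, 0.1, 59.0]
force: [0.2, 0.5, 0.0]
gripper_width: 63.7
```

drive_tool(moves=[{"claw":-1,"dx":0,"dy":0,"dz":-0.6,"yaw":0},{"claw":-1,"dx":0,"dy":0,"dz":-1,"yaw":0},{"claw":-1,"dx":0,"dy":0,"dz":-1,"yaw":0},{"claw":-1,"dx":0,"dy":0,"dz":-1,"yaw":0},{"claw":-1,"dx":-0.27,"dy":0.42,"dz":-0.3,"yaw":0}])

```text
time_s: 18.1
ee_pos: [485.5, 283.3, 108.5]
ee_rot: [-179.9, 0.0, 59.1]
force: [-0.1, -0.3, 0.6]
gripper_width: 91.3
```

```bash
python3 -c "
from h import *
need('yellow',100)
f=grab_frame('scene');cv2.imwrite('pics/s4.png',cv2.resize(f['color'][120:280,200:460],None,fx=3,fy=3))
f=grab_frame('top')
for c in ('yellow','red'):
  for ce,st in blobs(f['color'],c)[0]: print(c,ce.round(1),toz(f,ce,65)[0].round(1))"
```

```text
now axes dx -10.72 dy 12.05 | target axes dx -16.11 dy 0.65 | dz 0.42 yaw -5.36
18.1 [485.5 283.3 108.5] [-179.9    0.    59.1] 91.2590699145434 [-0.1 -0.3  0.6]
yellow [377.1 158. ] [604.5  -7.6  65. ]
yellow [387.4 168.5] [581.4 -24.   65. ]
red [404.7 153.8] [606.3 -62.   65. ]
```

View pics/s4.png

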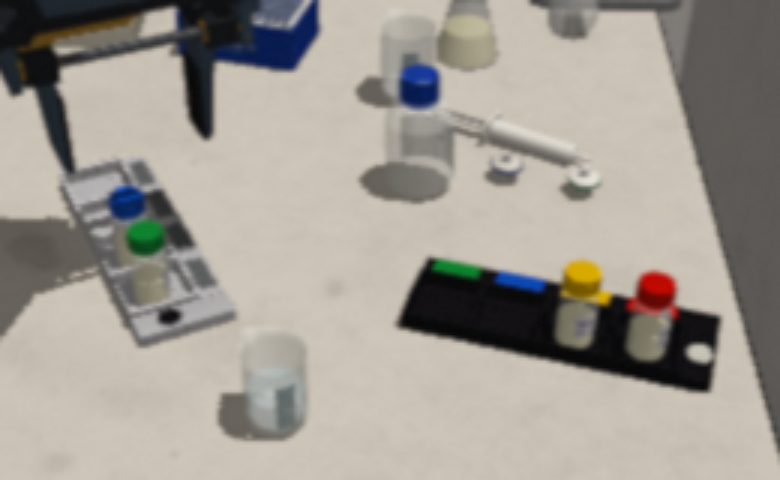

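Blue and green stand in cells 2 and 1. Next is yellow.

drive_tool(moves=[{"claw":-1,"dx":-0.66,"dy":0.75,"dz":0,"yaw":-1},{"claw":-1,"dx":-0.77,"dy":0.64,"dz":0,"yaw":-1},{"claw":-1,"dx":-0.86,"dy":0.51,"dz":0,"yaw":-1},{"claw":-1,"dx":-0.92,"dy":0.38,"dz":0,"yaw":-1},{"claw":-1,"dx":-0.97,"dy":0.24,"dz":0,"yaw":-1}])

```text
time_s: 18.82
ee_pos: [514.1, 183.1, 103.1]
ee_rot: [-179.3, 0.0, 103.4]
force: [0.1, 0.3, -0.1]
gripper_width: 91.3
```

drive_tool(moves=[{"claw":-1,"dx":-1,"dy":0.07,"dz":0,"yaw":-0.25},{"claw":-1,"dx":-1,"dy":0.05,"dz":0,"yaw":0},{"claw":-1,"dx":-1,"dy":0.05,"dz":0,"yaw":0},{"claw":-1,"dx":-1,"dy":0.05,"dz":0,"yaw":0},{"claw":-1,"dx":-1,"dy":0.05,"dz":0,"yaw":0}])

```text
time_s: 19.45
ee_pos: [543.2, 82.8, 98.0]
ee_rot: [-178.8, -0.0, 105.5]
force: [-0.4, 0.8, -0.3]
gripper_width: 91.4
```

```bash
python3 -c "
from h import *
need('yellow',100)"
```

```text
now axes dx -5.69 dy 0.43 | target axes dx -5.68 dy 0.48 | dz -0.10 yaw 0.05
19.45 [543.2  82.8  98. ] [-178.8   -0.   105.5] 91.44287681032111 [-0.4  0.8 -0.3]
```

drive_tool(moves=[{"claw":-1,"dx":-1,"dy":0.08,"dz":0,"yaw":0},{"claw":-1,"dx":-1,"dy":0.08,"dz":0,"yaw":0},{"claw":-1,"dx":-1,"dy":0.08,"dz":0,"yaw":0},{"claw":-1,"dx":-1,"dy":0.08,"dz":0,"yaw":0},{"claw":-1,"dx":-0.9,"dy":0.08,"dz":0,"yaw":0}])

```text
time_s: 20.08
ee_pos: [579.0, -16.0, 96.9]
ee_rot: [-178.7, -0.0, 105.5]
force: [-1.1, -0.4, -1.1]
gripper_width: 91.3
```

drive_tool(moves=[{"claw":-1,"dx":-0.5,"dy":0,"dz":0,"yaw":0},{"claw":-1,"dx":0,"dy":0,"dz":0,"yaw":0}])

```text
time_s: 20.32
ee_pos: [582.3, -27.6, 96.8]
ee_rot: [-178.7, -0.1, 105.4]
force: [-0.7, -0.4, -0.7]
gripper_width: 91.2
```

```bash
python3 -c "
from h import *
need('yellow',24)"
```

```text
now axes dx 0.15 dy 0.03 | target axes dx 0.15 dy 0.03 | dz 3.64 yaw 0.03
20.325 [582.3 -27.6  96.8] [-1.787e+02 -1.000e-01  1.054e+02] 91.17138448605147 [-0.7 -0.4 -0.7]
```

drive_tool(moves=[{"claw":-1,"dx":0.05,"dy":0,"dz":0.8,"yaw":0},{"claw":-1,"dx":0,"dy":0,"dz":1,"yaw":0},{"claw":-1,"dx":0,"dy":0,"dz":1,"yaw":0},{"claw":-1,"dx":0,"dy":0,"dz":0.5,"yaw":0},{"claw":-1,"dx":0,"dy":0,"dz":0,"yaw":0}])

```text
time_s: 20.95
ee_pos: [578.1, -23.9, 25.8]
ee_rot: [-178.5, -0.2, 105.6]
force: [0.0, 0.7, -0.1]
gripper_width: 91.0
```

```bash
python3 -c "
from h import *
need('yellow',24)"
```

```text
now axes dx -0.08 dy 0.18 | target axes dx -0.08 dy 0.18 | dz 0.09 yaw 0.06
20.95 [578.1 -23.9  25.8] [-178.5   -0.2  105.6] 91.0181786742985 [ 0.   0.7 -0.1]
```

drive_tool(moves=[{"claw":1,"dx":-0.08,"dy":0.2,"dz":0.08,"yaw":0.05},{"claw":1,"dx":0,"dy":0,"dz":0,"yaw":0},{"claw":1,"dx":0,"dy":0,"dz":0,"yaw":0},{"claw":1,"dx":0,"dy":0,"dz":0,"yaw":0},{"claw":1,"dx":0,"dy":0,"dz":0,"yaw":0}])

```text
time_s: 21.58
ee_pos: [584.2, -24.2, 26.0]
ee_rot: [-178.7, -0.1, 105.1]
force: [-0.6, 0.2, -0.1]
gripper_width: 44.1
```

drive_tool(moves=[{"claw":1,"dx":0,"dy":0,"dz":0,"yaw":0},{"claw":1,"dx":0,"dy":0,"dz":0,"yaw":0},{"claw":1,"dx":0,"dy":0,"dz":0,"yaw":0},{"claw":1,"dx":0,"dy":0,"dz":0,"yaw":0}])

```text
time_s: 22.08
ee_pos: [584.2, -24.3, 26.1]
ee_rot: [-178.7, -0.1, 105.1]
force: [0.5, 0.3, 0.3]
gripper_width: 26.0
```

drive_tool(moves=[{"claw":1,"dx":0,"dy":0,"dz":-0.6,"yaw":0},{"claw":1,"dx":0,"dy":0,"dz":-1,"yaw":0},{"claw":1,"dx":0,"dy":0,"dz":-1,"yaw":0},{"claw":1,"dx":0,"dy":0,"dz":-1,"yaw":0},{"claw":1,"dx":0.5,"dy":0,"dz":-0.5,"yaw":0}])

```text
time_s: 22.7
ee_pos: [583.3, -14.3, 112.5]
ee_rot: [-178.7, -0.1, 105.1]
force: [0.2, -0.2, -0.2]
gripper_width: 25.9
```

drive_tool(moves=[{"claw":1,"dx":1,"dy":0,"dz":0,"yaw":1},{"claw":1,"dx":0.99,"dy":-0.11,"dz":0,"yaw":1},{"claw":1,"dx":0.97,"dy":-0.25,"dz":0,"yaw":1},{"claw":1,"dx":0.92,"dy":-0.4,"dz":0,"yaw":1},{"claw":1,"dx":0.85,"dy":-0.53,"dz":0,"yaw":1}])

```text
time_s: 23.32
ee_pos: [559.4, 88.3, 114.6]
ee_rot: [-179.0, 0.7, 60.6]
force: [-0.1, 0.6, -0.5]
gripper_width: 26.2
```

```bash
python3 -c "
from h import *
need('c3',107)"
```

```text
now axes dx 9.34 dy -8.45 | target axes dx 9.09 dy -8.71 | dz 0.38 yaw 0.19
23.325 [559.4  88.3 114.6] [-179.     0.7   60.6] 26.208032256403346 [-0.1  0.6 -0.5]
```

drive_tool(moves=[{"claw":1,"dx":0.91,"dy":-0.85,"dz":0,"yaw":0.15},{"claw":1,"dx":0.91,"dy":-0.87,"dz":0,"yaw":0},{"claw":1,"dx":0.91,"dy":-0.87,"dz":0,"yaw":0},{"claw":1,"dx":0.91,"dy":-0.87,"dz":0,"yaw":0},{"claw":1,"dx":0.91,"dy":-0.87,"dz":0,"yaw":0}])

```text
time_s: 23.95
ee_pos: [526.8, 216.9, 115.3]
ee_rot: [-178.9, 0.8, 59.3]
force: [0.2, 0.1, -0.2]
gripper_width: 26.0
```

drive_tool(moves=[{"claw":1,"dx":0.91,"dy":-0.87,"dz":0,"yaw":0.05},{"claw":1,"dx":0.91,"dy":-0.87,"dz":0,"yaw":0},{"claw":1,"dx":0.91,"dy":-0.87,"dz":0,"yaw":0},{"claw":1,"dx":0.91,"dy":-0.87,"dz":0,"yaw":0}])

```text
time_s: 24.45
ee_pos: [500.7, 320.0, 115.7]
ee_rot: [-178.8, 0.9, 58.9]
force: [0.5, -0.3, -0.2]
gripper_width: 26.0
```

```bash
python3 -c "
from h import *
need('c3',26)"
```

```text
now axes dx 0.67 dy -0.23 | target axes dx 0.67 dy -0.23 | dz 4.49 yaw -0.01
24.45 [500.7 320.  115.7] [-178.8    0.9   58.9] 26.032885842206948 [ 0.5 -0.3 -0.2]
```

drive_tool(moves=[{"claw":1,"dx":0.4,"dy":-0.1,"dz":0.2,"yaw":0},{"claw":1,"dx":0,"dy":0,"dz":0.9,"yaw":0},{"claw":1,"dx":0,"dy":0,"dz":0.9,"yaw":0}])

```text
time_s: 24.82
ee_pos: [501.9, 330.0, 75.6]
ee_rot: [-178.9, 0.8, 59.1]
force: [0.1, -0.3, -0.6]
gripper_width: 26.2
```

```bash
python3 -c "
from h import *
need('c3',26)"
```

```text
now axes dx 0.22 dy -0.02 | target axes dx 0.21 dy -0.02 | dz 2.48 yaw 0.02
24.825 [501.9 330.   75.6] [-178.9    0.8   59.1] 26.151366778974992 [ 0.1 -0.3 -0.6]
```

drive_tool(moves=[{"claw":1,"dx":0.15,"dy":0,"dz":0.8,"yaw":0},{"claw":1,"dx":0,"dy":0,"dz":0.8,"yaw":0},{"claw":1,"dx":0,"dy":0,"dz":0.2,"yaw":0},{"claw":1,"dx":0,"dy":0,"dz":0,"yaw":0}])

```text
time_s: 25.32
ee_pos: [502.0, 331.1, 36.0]
ee_rot: [-178.8, 1.0, 59.1]
force: [0.1, 0.3, 0.1]
gripper_width: 26.0
```

```bash
python3 -c "
from h import *
need('c3',26)"
```

```text
now axes dx 0.16 dy -0.00 | target axes dx 0.16 dy -0.00 | dz 0.50 yaw 0.01
25.325 [502.  331.1  36. ] [-178.8    1.    59.1] 26.011189169715077 [0.1 0.3 0.1]
```

drive_tool(moves=[{"claw":1,"dx":0.12,"dy":0,"dz":0.25,"yaw":0},{"claw":1,"dx":0,"dy":0,"dz":0.2,"yaw":0},{"claw":1,"dx":0,"dy":0,"dz":0.06,"yaw":0}])

```text
time_s: 25.7
ee_pos: [504.0, 333.7, 26.4]
ee_rot: [-178.9, 0.9, 59.1]
force: [-0.8, 0.7, -1.5]
gripper_width: 25.5
```

drive_tool(moves=[{"claw":1,"dx":0,"dy":0,"dz":0.05,"yaw":0},{"claw":1,"dx":0,"dy":0,"dz":0.04,"yaw":0}])

```text
time_s: 25.95
ee_pos: [504.1, 333.9, 26.0]
ee_rot: [-178.9, 0.8, 59.1]
force: [-2.5, -1.2, 5.4]
gripper_width: 25.9
```

drive_tool(moves=[{"claw":-1,"dx":0,"dy":0,"dz":0,"yaw":0},{"claw":-1,"dx":0,"dy":0,"dz":0,"yaw":0},{"claw":-1,"dx":0,"dy":0,"dz":0,"yaw":0},{"claw":-1,"dx":0,"dy":0,"dz":0,"yaw":0}])

```text
time_s: 26.45
ee_pos: [504.3, 334.0, 25.9]
ee_rot: [-178.9, 0.8, 59.1]
force: [0.7, -0.2, -0.2]
gripper_width: 63.0
```

drive_tool(moves=[{"claw":-1,"dx":0,"dy":0,"dz":-0.6,"yaw":0},{"claw":-1,"dx":0,"dy":0,"dz":-1,"yaw":0},{"claw":-1,"dx":0,"dy":0,"dz":-1,"yaw":0},{"claw":-1,"dx":0,"dy":0,"dz":-1,"yaw":0},{"claw":-1,"dx":-0.27,"dy":0.42,"dz":-0.3,"yaw":0}])

```text
time_s: 27.08
ee_pos: [511.1, 325.5, 108.4]
ee_rot: [-178.9, 0.7, 59.1]
force: [1.1, -0.5, -0.3]
gripper_width: 90.9
```

```bash
python3 -c "
from h import *
need('red',100)
f=grab_frame('scene');cv2.imwrite('pics/s5.png',cv2.resize(f['color'][120:280,200:460],None,fx=3,fy=3))"
```

```text
now axes dx -14.74 dy 13.93 | target axes dx -20.26 dy -0.91 | dz 0.42 yaw -5.35
27.075 [511.1 325.5 108.4] [-178.9    0.7   59.1] 90.87824733343783 [ 1.1 -0.5 -0.3]
```

View pics/s5.png

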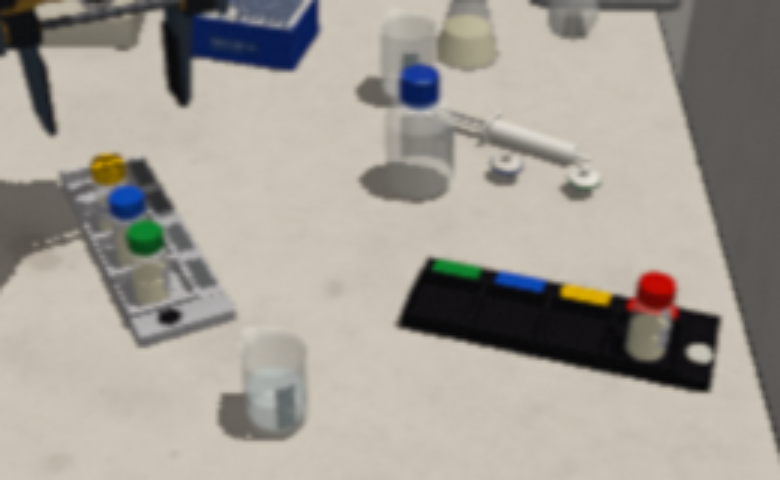

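Three vials are placed. Last is red.

drive_tool(moves=[{"claw":-1,"dx":-0.73,"dy":0.69,"dz":0,"yaw":-1},{"claw":-1,"dx":-0.82,"dy":0.57,"dz":0,"yaw":-1},{"claw":-1,"dx":-0.9,"dy":0.44,"dz":0,"yaw":-1},{"claw":-1,"dx":-0.95,"dy":0.3,"dz":0,"yaw":-1},{"claw":-1,"dx":-0.99,"dy":0.16,"dz":0,"yaw":-1}])

```text
time_s: 27.75
ee_pos: [533.6, 221.6, 105.6]
ee_rot: [-178.5, -0.1, 103.5]
force: [0.3, -0.2, -0.0]
gripper_width: 91.4
```

drive_tool(moves=[{"claw":-1,"dx":-1,"dy":0,"dz":0,"yaw":-0.25},{"claw":-1,"dx":-1,"dy":-0.05,"dz":0,"yaw":0},{"claw":-1,"dx":-1,"dy":-0.05,"dz":0,"yaw":0},{"claw":-1,"dx":-1,"dy":-0.05,"dz":0,"yaw":0},{"claw":-1,"dx":-1,"dy":-0.05,"dz":0,"yaw":0}])

```text
time_s: 28.38
ee_pos: [556.0, 117.3, 103.7]
ee_rot: [-178.2, -0.1, 105.6]
force: [-0.1, -0.1, -0.9]
gripper_width: 91.4
```

drive_tool(moves=[{"claw":-1,"dx":-1,"dy":-0.05,"dz":0,"yaw":0},{"claw":-1,"dx":-1,"dy":-0.05,"dz":0,"yaw":0},{"claw":-1,"dx":-1,"dy":-0.05,"dz":0,"yaw":0},{"claw":-1,"dx":-1,"dy":-0.05,"dz":0,"yaw":0},{"claw":-1,"dx":-1,"dy":-0.05,"dz":0,"yaw":0}])

```text
time_s: 29.0
ee_pos: [579.6, 12.6, 103.8]
ee_rot: [-178.3, -0.1, 105.5]
force: [-0.2, -0.2, -0.0]
gripper_width: 91.5
```

```bash
python3 -c "
from h import *
need('red',100)"
```

```text
now axes dx -4.26 dy -0.18 | target axes dx -4.26 dy -0.15 | dz 0.19 yaw 0.05
29.0 [579.6  12.6 103.8] [-1.783e+02 -1.000e-01  1.055e+02] 91.4582884659409 [-0.2 -0.2 -0. ]
```

drive_tool(moves=[{"claw":-1,"dx":-1,"dy":-0.05,"dz":0,"yaw":0},{"claw":-1,"dx":-1,"dy":-0.05,"dz":0,"yaw":0},{"claw":-1,"dx":-1,"dy":-0.05,"dz":0,"yaw":0},{"claw":-1,"dx":-0.9,"dy":0,"dz":0.2,"yaw":0},{"claw":-1,"dx":0,"dy":0,"dz":0.2,"yaw":0}])

```text
time_s: 29.62
ee_pos: [599.2, -70.5, 95.4]
ee_rot: [-178.3, -0.1, 105.4]
force: [-0.2, -0.4, 0.3]
gripper_width: 91.3
```

```bash
python3 -c "
from h import *
need('red',24)
f=grab_frame('wrist');cv2.imwrite('pics/w5.png',f['color'])
for ce,st in blobs(f['color'],'red',amin=200)[0]: print(ce.round(1),st,toz(f,ce,65)[0].round(1),toz(f,ce,15)[0].round(1))"
```

```text
now axes dx 0.00 dy -0.01 | target axes dx 0.00 dy -0.01 | dz 3.57 yaw 0.04
29.625 [599.2 -70.5  95.4] [-1.783e+02 -1.000e-01  1.054e+02] 91.3318064032514 [-0.2 -0.4  0.3]
[358.8 207.4] [350 189  18  38 626] [622.5 -46.9  65. ] [632.3 -60.7  15. ]
[318.9 226.8] [ 301  208   37   38 1070] [599.8 -68.5  65. ] [604.  -87.6  15. ]
```

Red is aligned within about 2 mm, so I descend.

drive_tool(moves=[{"claw":-1,"dx":0,"dy":0,"dz":0.8,"yaw":0},{"claw":-1,"dx":0,"dy":0,"dz":1,"yaw":0},{"claw":-1,"dx":0,"dy":0,"dz":1,"yaw":0},{"claw":-1,"dx":0,"dy":0,"dz":0.5,"yaw":0},{"claw":-1,"dx":0,"dy":0,"dz":0,"yaw":0}])

```text
time_s: 30.3
ee_pos: [594.2, -66.6, 23.3]
ee_rot: [-178.0, -0.3, 105.7]
force: [-0.4, 0.2, 0.2]
gripper_width: 90.9
```

```bash
python3 -c "
from h import *
need('red',24)"
```

```text
now axes dx -0.25 dy 0.18 | target axes dx -0.25 dy 0.18 | dz -0.03 yaw 0.07
30.3 [594.2 -66.6  23.3] [-178.    -0.3  105.7] 90.91221633776622 [-0.4  0.2  0.2]
```

drive_tool(moves=[{"claw":1,"dx":-0.22,"dy":0.2,"dz":-0.03,"yaw":0.05},{"claw":1,"dx":0,"dy":0,"dz":0,"yaw":0},{"claw":1,"dx":0,"dy":0,"dz":0,"yaw":0},{"claw":1,"dx":0,"dy":0,"dz":0,"yaw":0},{"claw":1,"dx":0,"dy":0,"dz":0,"yaw":0}])

```text
time_s: 30.92
ee_pos: [601.3, -70.0, 25.9]
ee_rot: [-178.3, -0.2, 105.2]
force: [-1.3, 0.4, -0.1]
gripper_width: 43.9
```

drive_tool(moves=[{"claw":1,"dx":0,"dy":0,"dz":0,"yaw":0},{"claw":1,"dx":0,"dy":0,"dz":0,"yaw":0},{"claw":1,"dx":0,"dy":0,"dz":0,"yaw":0},{"claw":1,"dx":0,"dy":0,"dz":0,"yaw":0}])

```text
time_s: 31.42
ee_pos: [601.2, -70.0, 26.0]
ee_rot: [-178.3, -0.2, 105.2]
force: [-0.2, -0.4, -0.2]
gripper_width: 26.0
```

drive_tool(moves=[{"claw":1,"dx":0,"dy":0,"dz":-0.6,"yaw":0},{"claw":1,"dx":0,"dy":0,"dz":-1,"yaw":0},{"claw":1,"dx":0,"dy":0,"dz":-1,"yaw":0},{"claw":1,"dx":0,"dy":0,"dz":-1,"yaw":0},{"claw":1,"dx":0.5,"dy":0,"dz":-0.5,"yaw":0}])

```text
time_s: 32.05
ee_pos: [601.1, -60.0, 112.3]
ee_rot: [-178.3, -0.2, 105.2]
force: [0.5, -0.1, -0.5]
gripper_width: 25.7
```

drive_tool(moves=[{"claw":1,"dx":1,"dy":0.1,"dz":0,"yaw":1},{"claw":1,"dx":1,"dy":-0.05,"dz":0,"yaw":1},{"claw":1,"dx":0.98,"dy":-0.2,"dz":0,"yaw":1},{"claw":1,"dx":0.94,"dy":-0.34,"dz":0,"yaw":1},{"claw":1,"dx":0.88,"dy":-0.48,"dz":0,"yaw":1}])

```text
time_s: 32.67
ee_pos: [583.7, 44.1, 114.3]
ee_rot: [-178.6, 1.0, 60.7]
force: [0.0, 0.6, -0.2]
gripper_width: 26.1
```

```bash
python3 -c "
from h import *
need('c4',107)"
```

```text
now axes dx 13.08 dy -10.50 | target axes dx 12.76 dy -10.89 | dz 0.36 yaw 0.20
32.675 [583.7  44.1 114.3] [-178.6    1.    60.7] 26.127020570516745 [ 0.   0.6 -0.2]
```

drive_tool(moves=[{"claw":1,"dx":0.98,"dy":-0.82,"dz":0,"yaw":0.17},{"claw":1,"dx":0.98,"dy":-0.83,"dz":0,"yaw":0},{"claw":1,"dx":0.98,"dy":-0.83,"dz":0,"yaw":0},{"claw":1,"dx":0.98,"dy":-0.83,"dz":0,"yaw":0},{"claw":1,"dx":0.98,"dy":-0.83,"dz":0,"yaw":0}])

```text
time_s: 33.3
ee_pos: [558.3, 177.0, 114.8]
ee_rot: [-178.5, 1.1, 59.2]
force: [0.9, -0.1, -1.1]
gripper_width: 26.1
```

drive_tool(moves=[{"claw":1,"dx":0.98,"dy":-0.83,"dz":0,"yaw":0},{"claw":1,"dx":0.98,"dy":-0.83,"dz":0,"yaw":0},{"claw":1,"dx":0.98,"dy":-0.83,"dz":0,"yaw":0},{"claw":1,"dx":0.98,"dy":-0.83,"dz":0,"yaw":0},{"claw":1,"dx":0.98,"dy":-0.83,"dz":0,"yaw":0}])

```text
time_s: 33.92
ee_pos: [532.3, 310.1, 115.3]
ee_rot: [-178.3, 1.2, 59.3]
force: [0.7, -0.2, -0.8]
gripper_width: 26.3
```

```bash
python3 -c "
from h import *
need('c4',107)"
```

```text
now axes dx 2.69 dy -1.82 | target axes dx 2.68 dy -1.84 | dz 0.41 yaw 0.04
33.925 [532.3 310.1 115.3] [-178.3    1.2   59.3] 26.34179287850392 [ 0.7 -0.2 -0.8]
```

drive_tool(moves=[{"claw":1,"dx":0.95,"dy":-0.65,"dz":0,"yaw":0.04},{"claw":1,"dx":0.95,"dy":-0.65,"dz":0,"yaw":0},{"claw":1,"dx":0.6,"dy":-0.4,"dz":0.2,"yaw":0},{"claw":1,"dx":0,"dy":0,"dz":0.6,"yaw":0},{"claw":1,"dx":0,"dy":0,"dz":0.6,"yaw":0}])

```text
time_s: 34.55
ee_pos: [525.2, 374.8, 85.9]
ee_rot: [-178.3, 1.3, 59.2]
force: [-0.0, -0.8, -0.0]
gripper_width: 25.8
```

```bash
python3 -c "
from h import *
need('c4',26)"
```

```text
now axes dx 0.09 dy 0.13 | target axes dx 0.09 dy 0.13 | dz 2.99 yaw 0.02
34.55 [525.2 374.8  85.9] [-178.3    1.3   59.2] 25.821199243601 [-0.  -0.8 -0. ]
```

drive_tool(moves=[{"claw":1,"dx":0.09,"dy":0.13,"dz":0.8,"yaw":0},{"claw":1,"dx":0,"dy":0,"dz":0.8,"yaw":0},{"claw":1,"dx":0,"dy":0,"dz":0.6,"yaw":0},{"claw":1,"dx":0,"dy":0,"dz":0.2,"yaw":0}])

```text
time_s: 35.05
ee_pos: [525.9, 371.8, 32.1]
ee_rot: [-178.2, 1.6, 59.0]
force: [-0.7, -0.2, -0.8]
gripper_width: 26.1
```

```bash
python3 -c "
from h import *
need('c4',26)"
```

```text
now axes dx 0.20 dy 0.02 | target axes dx 0.20 dy 0.02 | dz 0.31 yaw 0.00
35.05 [525.9 371.8  32.1] [-178.2    1.6   59. ] 26.125214081715278 [-0.7 -0.2 -0.8]
```

drive_tool(moves=[{"claw":1,"dx":0.15,"dy":0.02,"dz":0.15,"yaw":0},{"claw":1,"dx":0,"dy":0,"dz":0.1,"yaw":0},{"claw":1,"dx":0,"dy":0,"dz":0.05,"yaw":0},{"claw":1,"dx":0,"dy":0,"dz":0.04,"yaw":0}])

```text
time_s: 35.55
ee_pos: [528.4, 374.9, 26.0]
ee_rot: [-178.3, 1.4, 59.0]
force: [-0.9, -0.2, 2.9]
gripper_width: 26.2
```

drive_tool(moves=[{"claw":1,"dx":0,"dy":0,"dz":0.04,"yaw":0},{"claw":-1,"dx":0,"dy":0,"dz":0,"yaw":0},{"claw":-1,"dx":0,"dy":0,"dz":0,"yaw":0},{"claw":-1,"dx":0,"dy":0,"dz":0,"yaw":0},{"claw":-1,"dx":0,"dy":0,"dz":0,"yaw":0}])

```text
time_s: 36.17
ee_pos: [528.7, 375.1, 25.8]
ee_rot: [-178.3, 1.4, 59.0]
force: [0.1, -0.4, 0.3]
gripper_width: 63.4
```

drive_tool(moves=[{"claw":-1,"dx":0,"dy":0,"dz":-0.6,"yaw":0},{"claw":-1,"dx":0,"dy":0,"dz":-1,"yaw":0},{"claw":-1,"dx":0,"dy":0,"dz":-1,"yaw":0},{"claw":-1,"dx":0,"dy":0,"dz":-1,"yaw":0},{"claw":-1,"dx":0,"dy":0,"dz":-1,"yaw":0}])

```text
time_s: 36.8
ee_pos: [532.0, 375.4, 122.0]
ee_rot: [-178.3, 1.4, 59.0]
force: [0.7, -0.5, 0.1]
gripper_width: 91.2
```

drive_tool(moves=[{"claw":-1,"dx":0,"dy":0,"dz":-1,"yaw":0},{"claw":-1,"dx":0,"dy":1,"dz":-1,"yaw":0},{"claw":-1,"dx":0,"dy":1,"dz":-1,"yaw":0},{"claw":-1,"dx":0,"dy":1,"dz":0,"yaw":0},{"claw":-1,"dx":0,"dy":1,"dz":0,"yaw":0}])

```text
time_s: 37.42
ee_pos: [605.1, 334.7, 187.4]
ee_rot: [-178.5, 1.0, 59.2]
force: [0.5, -0.5, -1.2]
gripper_width: 91.1
```

Run:
```python
from h import *
need('c4',26)
f=grab_frame('scene');cv2.imwrite('pics/s6.png',cv2.resize(f['color'][120:280,200:460],None,fx=3,fy=3))
t=grab_frame('top');cv2.imwrite('pics/t6.png',cv2.resize(t['color'][100:290,165:455],None,fx=2.7,fy=2.7))
for nm,c in (('c1','green'),('c2','blue'),('c3','yellow'),('c4','red')):
  x,y,a=T[nm]; e=np.array(((x,y)))
  for ce,st in blobs(t['color'],c)[0]:
    p=toz(t,ce,65)[0][:2]
    if np.linalg.norm(p-e)<60: 
      d=p-e; print(nm,c,ce.round(1),p.round(1),"tray x %.1f y %.1f"%(d@[-.857,.516],d@[-.516,-.857]))
for X in ((686,169.6,105),): print(proj(t,X))
```

```text
now axes dx -0.24 dy -4.33 | target axes dx -0.25 dy -4.33 | dz 8.07 yaw 0.02
37.425 [605.1 334.7 187.4] [-178.5    1.    59.2] 91.12679766500328 [ 0.5 -0.5 -1.2]
[[279.51259841 122.02486751]]
```

View pics/s6.png

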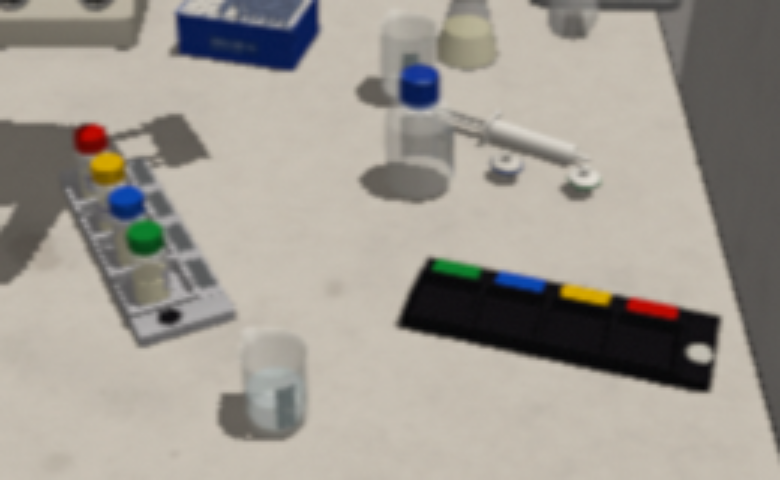

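View pics/t6.png

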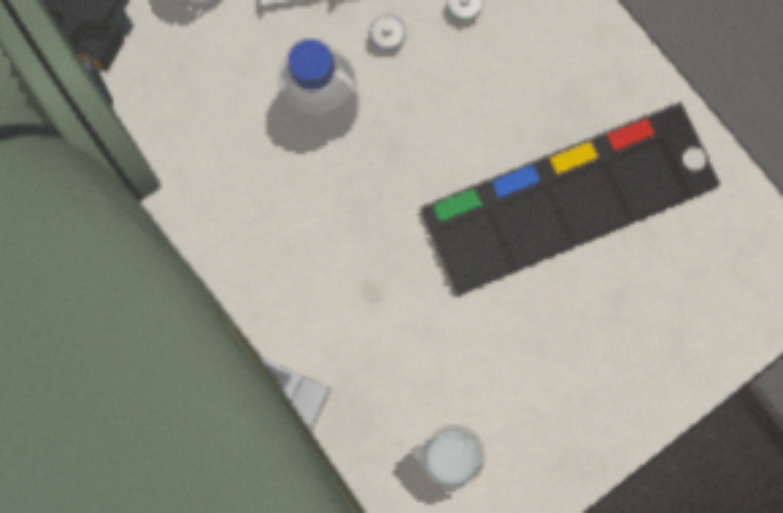

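The scene view shows red, yellow, blue, green upright at (90,138), (107,167), (127,202), (146,238) in the crop, with green at the dot end. The arm hides this tray in the top view, so I move it aside for a check.

drive_tool(moves=[{"claw":-1,"dx":-1,"dy":0.5,"dz":-0.5,"yaw":0},{"claw":-1,"dx":-1,"dy":0.5,"dz":-0.5,"yaw":0},{"claw":-1,"dx":-1,"dy":0.5,"dz":-0.5,"yaw":0},{"claw":-1,"dx":-1,"dy":0.5,"dz":-0.5,"yaw":0},{"claw":-1,"dx":-1,"dy":0.5,"dz":-0.5,"yaw":0}])

```text
time_s: 38.15
ee_pos: [596.6, 215.3, 239.2]
ee_rot: [-178.4, 1.3, 59.1]
force: [0.2, 0.2, -0.9]
gripper_width: 91.1
```

drive_tool(moves=[{"claw":-1,"dx":-1,"dy":0.5,"dz":0,"yaw":0},{"claw":-1,"dx":-1,"dy":0.5,"dz":0,"yaw":0},{"claw":-1,"dx":-1,"dy":0.5,"dz":0,"yaw":0},{"claw":-1,"dx":-1,"dy":0.5,"dz":0,"yaw":0},{"claw":-1,"dx":-1,"dy":0.5,"dz":0,"yaw":0}])

```text
time_s: 38.78
ee_pos: [587.2, 95.6, 240.4]
ee_rot: [-178.4, 1.3, 59.1]
force: [-0.6, -0.0, 0.1]
gripper_width: 90.8
```

drive_tool(moves=[{"claw":-1,"dx":-1,"dy":0.5,"dz":0,"yaw":0},{"claw":-1,"dx":-1,"dy":0.5,"dz":0,"yaw":0},{"claw":-1,"dx":-1,"dy":0.5,"dz":0,"yaw":0},{"claw":-1,"dx":-1,"dy":0.5,"dz":0,"yaw":0},{"claw":-1,"dx":0,"dy":0,"dz":0,"yaw":0}])

```text
time_s: 39.4
ee_pos: [578.7, -1.6, 239.4]
ee_rot: [-178.2, 1.4, 59.0]
force: [-0.0, 0.2, 0.3]
gripper_width: 91.1
```

Run:
```python
from h import *
need('c4',26)
t=grab_frame('top');cv2.imwrite('pics/t7.png',cv2.resize(t['color'][190:290,165:305],None,fx=5.5,fy=5.5))
for nm,c in (('c1','green'),('c2','blue'),('c3','yellow'),('c4','red')):
  x,y,a=T[nm]; e=np.array(((x,y)))
  for ce,st in blobs(t['color'],c)[0]:
    p=toz(t,ce,65)[0][:2]
    if np.linalg.norm(p-e)<60: 
      d=p-e; print(nm,c,ce.round(1),p.round(1),"tray x %.1f y %.1f"%(d@[-.857,.516],d@[-.516,-.857]))
```

```text
now axes dx 14.84 dy -11.87 | target axes dx 14.85 dy -11.86 | dz 10.67 yaw -0.00
39.4 [578.7  -1.6 239.4] [-178.2    1.4   59. ] 91.14109104798712 [-0.   0.2  0.3]
c1 green [251.1 253.3] [452.9 251.6] tray x 1.1 y 0.7
c2 blue [229.  242.9] [477.1 290.8] tray x 0.6 y 2.5
c3 yellow [206.3 232.9] [501.1 331.6] tray x 1.0 y 3.3
c4 red [184.6 223.1] [524.8 371.1] tray x 1.1 y 5.2
```

View pics/t7.png

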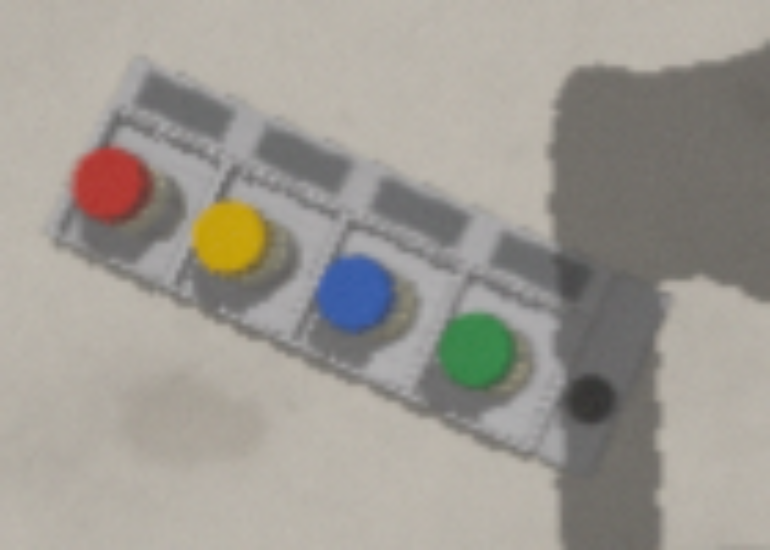

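The caps are 0.6–1.1 mm off centre across the row and 0.7–5.2 mm along it, and all four vials are upright and released. The bottle and beaker look unmoved. I'm handing the job in.

```bash
python3 -c "
from workcell import job
print(job.job_done())"
```

```text
the job is handed in; nothing more can be done
None
```

I moved all four vials from the black tray to the aluminium tray in reversed order and handed the job in at about 39.5 s of the 99 s limit. It reported no verdict.

| Vial | Black tray cell | Aluminium tray cell |
|---|---|---|
| Red | 1 | 4 |
| Yellow | 2 | 3 |
| Blue | 3 | 2 |
| Green | 4 | 1 |

**Last checks:** The top and scene views show all four vials upright and released in the right cells. The caps measured within 1.1 mm of the cell centres across the row and 0.7 to 5.2 mm along it, inside the 14 and 13 mm limits. Red is the largest; the cap positions are good only to a few millimetres. The gripper had been moved well clear.

**Bottle and beaker:** I judged them unmoved only by eye, comparing the pictures before and after, and did not measure them. The arm never came close to either.

**Disagreement:** The tool picked up a tilt of about 1 to 2° that I could not correct with the moves available. It did not show in how the vials stand.

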